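# Draw the engraving pen and hold it plumb over the marble

### The job

Pull the cordless engraving pen out of its slanted charging dock, past the sprung catch, turn it from its slant to plumb with its point straight down, and hold it with the point about 5 cm above the centre of the round blank on the marble slab, not the square one. Do not touch the slab with the pen and leave the egg, brush and bowl where they are. Finish while still holding the pen there: do not put it down or let go.

Things in the scene. Friction and masses are not known exactly. Their poses are not given: they have to be found in the camera images.
- pen_grip (a point): Middle of the ribbed black grip sleeve of the engraving pen, on its axis, 128 mm from the point and 36 mm from the butt; the pen is 32 mm thick here. Its z axis runs along the pen from point to butt. At the start the pen leans about 37 degrees from upright, butt towards the robot's side, its lowest 64 mm in the dock.
- pen_tip (a point): The sharp point of the pen, on its axis; same axes as pen_grip (z towards the butt). Hidden in the dock at the start.
- dock_mouth (a point): Centre of the mouth of the dock's bore, 85 mm above the table. The bore is 26 mm square, its axis is the pen's to within 3 degrees, 37 degrees from upright. Axes as the dock's, z straight up.
- round_centre (a point): Centre, on the top face, of the round raised blank on the slab: 90 mm in diameter, 8 mm high, with a scribed circle and a small dark centre dot. It is 38 mm above the table and 65 mm from the slab's middle towards the slab's +y. z is up.
- egg_mid (a point): Bystander: middle (45 mm up) of a stone egg on a turned marble foot, one piece, 90 mm tall, 68 mm in diameter.
- brush_mid (a point): Bystander: flat dusting brush lying on the table, about 165 mm long (its +x is the bristle end), 52 mm wide, 20 mm high; the point is near its middle, 10 mm up.
- bowl_rim (a point): Bystander: centre of the mouth of a small marble bowl, 100 mm in diameter, 45 mm high.
- pen: The cordless engraving pen, a straight round rod 164 mm long, 0.15 to 0.3 kg; origin at its point, z towards the butt. From the point: steel nose to 22 mm, steel plug 24 mm in diameter with a groove round it to 64 mm, then an aluminium body 32 mm in diameter to the butt. Its shoulder, 64 mm from the point, rests on the dock's mouth.
- slab: The fixed marble slab, 140 x 250 mm and 30 mm thick, lying flat; origin under its middle, long side along y. It carries the round blank towards +y and a square blank, 80 mm wide and as high as the round one, 65 mm from the middle towards -y.
- dock: The fixed charging dock: a slanted grey square tube, 40 mm outside, on a steel foot 120 x 100 x 14 mm; origin under the foot's middle, the mouth 20 mm towards its -x and 85 mm up. A sprung ball in the bore catches the pen's groove: pulling the pen out along its own axis takes up to 20 N over the first 15 mm, about 10 N after; it is free after 64 mm.
Mind the look-alikes: they are no part of the job. Leave any blue look-alike of the dock alone.

How it is judged:
By the outcome, as a careful person would: the job done as asked, in the order asked, and still so for the second after the job is handed in, while the arm keeps its last pose, push and grip.
It also fails if it takes over 38 s, if anything falls off the work surface, if the arm or the gripper's body presses on something with over 40 N, if the wrist force passes 120 N, or if a joint passes its speed limit or range.

### The arm

A 7-joint arm with a two-finger parallel gripper is mounted at the origin on the work surface. World frame = base frame: x ahead of the robot, y to its left, z up, the work surface at z = 0. Lengths are in m, angles in rad, forces in N, time in s.
With the tool pointing down it reaches from about 0.4 to 0.85 m from the base axis. Payload 6.9 kg.
Tool frame: the origin (TCP) lies on the front face of the gripper's body, between the roots of the fingers; the fingertips stand 73 mm ahead of it and the grasp point (between the pads) lies tcp_to_grasp ahead of it (tcp_to_grasp is the distance from the TCP to the grasp point, in m); y points along the fingers, x is the direction in which the jaws open and shut, and the axes are right-handed (so a half turn about y gives the same grasp; the last joint's range is limited). The gripper opens to 85 mm and grips with 20 to 120 N. Pads are 22 mm wide; open, the fingers measure 114 mm over their backs; the gripper's body (76 mm by 85 mm) begins 54 mm behind the grasp point. The pads swing forward as they close: fully open they stand 13 mm farther back than shut.
Start: joints at [-1.014, 0.507, -0.238, 1.5, 0.126, 1.149, -0.155], TCP at [0.273, 0.562, 0.304] pointing down, gripper open.
Joint ranges: [-3.08, 3.08], [-0.24, 2.05], [-1.43, 1.35], [0, 2.5], [-1.52, 4.66], [0.17, 1.96], [-2.89, 2.89]. Speed limits (rad/s): [2.39, 2.39, 3.14, 3.14, 3.14, 3.14, 3.14].

### API

Orientations are given as a 3x3 rotation matrix whose columns are the frame's x, y, z axes.
In Python, from station import get_obs, capture, calibration, hand_in, trace, tcp_to_grasp gives the robot as it stands.
- The arm moves only by the tool send_rows, never from a script. Its argument "motion" is one flat list of numbers, 7 for each row, row after row: the closure, from 0 (fully open) to 1 (shut), then the shift along the tool's x, y, z in cm, then the turn, a rotation vector about the tool's x, y, z in degrees. In form: [grip, dx, dy, dz, rx, ry, rz, grip, dx, dy, dz, rx, ry, rz, ...]. A call has exactly 10 rows; each row is the pose to reach, as a shift and turn from the pose commanded when the call began, along the tool's axes at that moment; what a row does not reach only later rows make up. A row lasts 1/8 s, in which the tool goes at most 62.5 mm and 10.7 degrees, less where a joint would pass 70% of its speed; a pose out of reach is approached as far as the arm can. A call with a gripper value outside its range is refused whole. The fingers move at their own pace and stop on an object; the grip force is fixed at half the most. Time passes only in rows, so rows that repeat a pose let the fingers close, or fill a call up. It gives the time, the measured TCP pose, the force and the opening at its end, in the units of the state.
- get_obs(): the state, without advancing time (a new reading comes with each control period).
- capture(name): name is "scene" or "side" or "wrist"; returns the picture (420x560x3 uint8, red, green, blue); there is no depth.
- calibration(name): a dict with "intrinsics" (3x3 intrinsics, pixels), "dist" ([k1, k2, p1, p2, k3] as OpenCV has them; the pictures are not rectified), "rvec" (rotation vector, rad) and "tvec" (3), from world to camera coordinates, as OpenCV has them. Camera axes: x right, y down, z forward; pixel columns grow to the right and rows downward; lengths in m; the calibration is good to about 2 mm. A picture is of the moment at which its call begins: read the wrist's pose just before it. calibration takes no time and is no camera call; for the wrist camera it gives the pose at the moment of the call.
- hand_in(): hands the job in, once; it reports no verdict.
Trained networks look in the newest picture that a camera, given by its name, has taken for a name from the list of things; names that differ only in an ending like _2 or _b are one class to them, and where a whole thing is asked for, a point or a joint stands for the part that bears it (a point fixed in the world has none). Each returns a list of dicts, best first, with "conf" (0 to 1); they miss things now and then, are a little off and sometimes report something else, mostly with a low value. They report only what shows in the picture. A call takes as long as a camera call. They do not tell look-alikes from the thing itself.
- trace(target, camera): "mask" (420x560 bool, what is visible of it) and "point" ([column, row] in pixels, amid what is visible of it).
The state is a dict: "t": time; "qpos": joint angles; "qd": joint speeds; "tau": joint torques, N m; "position": TCP position; "ee_rot": TCP orientation; "force": force on the tool from outside, world axes, zero at the start; "wrist_torque": the same for the moment, N m; "opening": finger opening in m.
Only numpy, scipy, OpenCV 4.12 (cv2) and the standard library are available. Lean on these libraries where they do the work, as an engineer would, in place of code of your own. Each camera call takes 0.05 s, during which the arm holds its last target. There are 200 camera calls.

## Working session

There is one attempt and no reset: what is moved stays moved. The work goes in short steps, Python scripts to look and compute and a tool call to move; the robot and the scene stay as the last step left them, time stands still between calls to the robot, and variables do not carry over. Pictures are saved under pics/ and viewed, about 8 in all and at most 12, crops included, and the job is handed in when it is done.

Besides the shell and the picture viewer there is one more tool, called after "Emit:" as name(argument=value, ...) on one line, values as JSON. send_rows: Moves the arm, as the interface text tells. Its arguments: {"type":"object","properties":{"motion":{"type":"array","items":{"type":"number"}}},"required":["motion"]}

```bash
mkdir -p pics; ls
python3 - <<'E'
from station import *
import cv2,numpy as np
o=get_obs(); print(o['t'],o['position'],np.round(o['ee_rot'],3).tolist(),o['opening'],tcp_to_grasp if not callable(tcp_to_grasp) else tcp_to_grasp())
for n in ('scene','side','wrist'):
    cv2.imwrite(f'pics/{n}0.png',capture(n)[:,:,::-1])
    c=calibration(n); print(n,np.round(c['intrinsics'],1).tolist(),np.round(c['dist'],3),np.round(c['rvec'],3),np.round(c['tvec'],3))
    for t in ('pen','pen_grip','dock','slab','round_centre','dock_mouth','egg_mid','brush_mid','bowl_rim'):
        print(t,[(round(float(d['conf']),2),np.round(d['point']).tolist(),int(d['mask'].sum())) for d in trace(t,n)][:4])
E
```

```text
pics
0.0 [0.27279163 0.56190481 0.30300934] [[0.437, -0.001, -0.9], [0.9, -0.002, 0.437], [-0.002, -1.0, -0.0]] 0.08552026089451749 0.0539
scene [[449.8, 0.0, 281.2], [0.0, 449.8, 210.6], [0.0, 0.0, 1.0]] [-0.061  0.     0.     0.     0.   ] [ 2.174  1.324 -0.455] [-0.265 -0.344  1.649]
pen [(0.82, [328.0, 169.0], 383)]
pen_grip [(0.61, [325.0, 166.0], 313), (0.27, [401.0, 161.0], 587)]
dock [(0.7, [267.0, 175.0], 1066), (0.65, [332.0, 202.0], 1148), (0.31, [125.0, 294.0], 760)]
slab [(0.81, [221.0, 239.0], 3827)]
round_centre [(0.85, [218.0, 239.0], 3696)]
dock_mouth [(0.79, [269.0, 178.0], 1041), (0.56, [330.0, 205.0], 1144)]
egg_mid [(0.67, [323.0, 165.0], 400), (0.61, [317.0, 253.0], 606)]
brush_mid [(0.56, [124.0, 295.0], 793)]
bowl_rim [(0.88, [400.0, 164.0], 615)]
side [[539.5, 0.0, 279.2], [0.0, 539.5, 200.8], [0.0, 0.0, 1.0]] [-0.013  0.     0.     0.     0.   ] [ 2.214 -0.546  0.227] [-0.506  0.244  1.294]
pen [(0.7, [233.0, 161.0], 377)]
pen_grip [(0.65, [230.0, 160.0], 395), (0.36, [293.0, 269.0], 5129)]
dock [(0.87, [246.0, 189.0], 1147), (0.82, [203.0, 228.0], 1555)]
slab [(0.93, [294.0, 273.0], 5115), (0.55, [246.0, 186.0], 1154)]
round_centre [(0.9, [294.0, 270.0], 5059), (0.38, [246.0, 185.0], 1113)]
dock_mouth [(0.94, [203.0, 228.0], 1569), (0.76, [251.0, 185.0], 1127)]
egg_mid [(0.79, [312.0, 192.0], 569), (0.25, [230.0, 162.0], 372)]
brush_mid [(0.92, [378.0, 353.0], 1289), (0.15, [295.0, 272.0], 5028)]
bowl_rim [(0.76, [205.0, 137.0], 511)]
wrist [[373.4, 0.0, 280.2], [0.0, 373.4, 214.0], [0.0, 0.0, 1.0]] [-0.101  0.     0.     0.     0.   ] [-2.449 -1.533 -0.222] [-0.625 -0.038  0.379]
pen []
pen_grip []
dock []
slab []
round_centre []
dock_mouth []
egg_mid []
brush_mid []
bowl_rim [(0.42, [292.0, 385.0], 88)]
```

View pictures.

View pics/scene0.png

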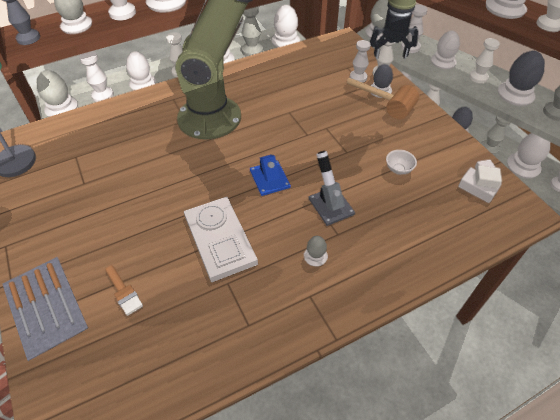

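View pics/side0.png

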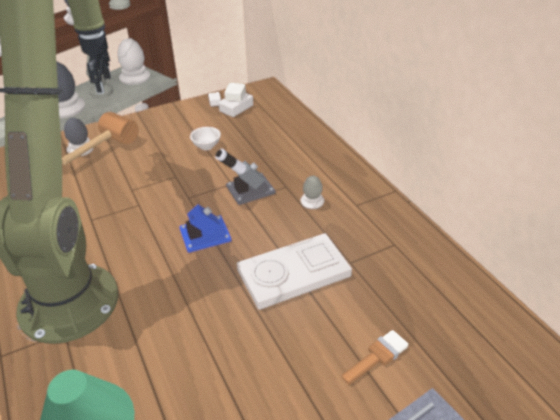

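Run:
```python
import cv2,numpy as np
a=cv2.imread('pics/scene0.png');b=cv2.imread('pics/side0.png')
cr=lambda m,x,y,w,h,s:cv2.resize(m[y:y+h,x:x+w],None,fx=s,fy=s,interpolation=cv2.INTER_CUBIC)
top=np.hstack([cr(a,300,140,64,64,6),cr(b,205,140,64,64,6)])
bot=np.hstack([cr(a,184,198,64,36,6),cr(b,238,250,64,36,6)])
cv2.imwrite('pics/crop1.png',np.vstack([top,bot]))
```

```text
(no output)
```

View pics/crop1.png

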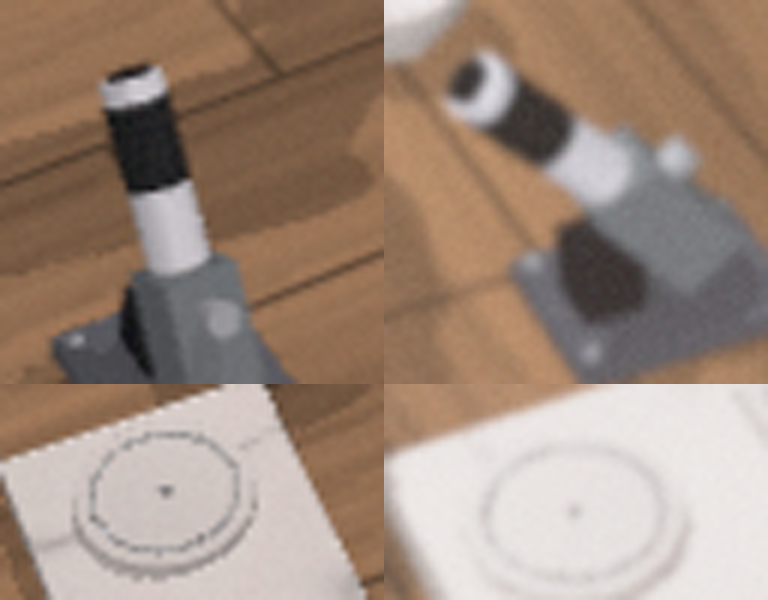

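```bash
cat > h.py <<'E'
import cv2,numpy as np
from station import *
def ray(c,p):
    R=cv2.Rodrigues(np.array(c['rvec'],float))[0];t=np.array(c['tvec'],float)
    u=cv2.undistortPoints(np.array([[p]],float),np.array(c['intrinsics']),np.array(c['dist'],float))[0,0]
    d=R.T@np.r_[u,1];return -R.T@t,d/np.linalg.norm(d)
def tri(obs):
    A=np.zeros((3,3));b=np.zeros(3);rs=[ray(c,p) for c,p in obs]
    for o,d in rs:
        P=np.eye(3)-np.outer(d,d);A+=P;b+=P@o
    x=np.linalg.solve(A,b);return x,[round(1000*np.linalg.norm(np.cross(x-o,d)),1) for o,d in rs]
def proj(c,X):
    return cv2.projectPoints(np.atleast_2d(np.array(X,float)),np.array(c['rvec'],float),np.array(c['tvec'],float),np.array(c['intrinsics']),np.array(c['dist'],float))[0][:,0]
E
python3 - <<'E'
from h import *
s,d=calibration('scene'),calibration('side')
P={}
for n,a,b in (('grip',(324.5,164.5),(229.3,160.3)),('butt',(322.2,152.5),(218.8,153.3)),('mouth',(329.7,184),(243,169.7)),('round',(211.7,215.7),(269.7,271.2))):
    P[n],e=tri([(s,a),(d,b)]);print(n,P[n].round(4),e)
v=P['butt']-P['mouth'];print(np.linalg.norm(v),v/np.linalg.norm(v),np.degrees(np.arccos(v[2]/np.linalg.norm(v))))
E
```

```text
grip [0.5065 0.1804 0.1312] [np.float64(1.4), np.float64(1.4)]
butt [0.4813 0.1862 0.1582] [np.float64(0.5), np.float64(0.5)]
mouth [0.5451 0.1795 0.0847] [np.float64(0.9), np.float64(0.9)]
round [ 0.4567 -0.1677  0.0367] [np.float64(0.5), np.float64(0.5)]
0.0976178591250913 [-0.65414049  0.06769544  0.7533376 ] 41.11967556634323
```

```bash
cat >> h.py <<'E'
from scipy.spatial.transform import Rotation as Ro
def rot(u,xh):
    y=-np.array(u,float)/np.linalg.norm(u);x=np.array(xh,float);x-=x@y*y;x/=np.linalg.norm(x)
    return np.c_[x,y,np.cross(x,y)]
def go(p,R):
    o=get_obs();C=np.array(o['ee_rot'])
    print('shift cm',(C.T@(np.array(p)-o['position'])*100).round(2),'turn deg',np.degrees(Ro.from_matrix(C.T@R).as_rotvec()).round(2))
E
python3 - <<'E'
from h import *
u=np.array([-.599,.062,.798]);g=np.array([.5065,.180,.135])
go(g+.2*u,rot(u,[.1,1,0]))
E
```

```text
shift cm [-28.3    0.93 -26.39] turn deg [-36.67 -19.43  -6.41]
```

Emit:
send_rows(motion=[0,-3.5,0.1,-3.3,-4.6,-2.4,-0.8,0,-7,0.2,-6.6,-9.2,-4.9,-1.6,0,-10.6,0.3,-9.9,-13.8,-7.3,-2.4,0,-14.2,0.4,-13.2,-18.3,-9.7,-3.2,0,-17.7,0.6,-16.5,-22.9,-12.1,-4,0,-21.2,0.7,-19.8,-27.5,-14.6,-4.8,0,-24.8,0.8,-23.1,-32.1,-17,-5.6,0,-28.3,0.9,-26.4,-36.7,-19.4,-6.4,0,-28.3,0.9,-26.4,-36.7,-19.4,-6.4,0,-28.3,0.9,-26.4,-36.7,-19.4,-6.4])

```text
t: 2.75
position: [0.3869, 0.1932, 0.2953]
ee_rot: [[0.101, 0.6, -0.794], [0.995, -0.061, 0.081], [-0.0, -0.798, -0.603]]
force: [0.4, 0.1, 0.3]
opening: 0.0853
```

Run:
```python
from h import *
o=get_obs();print(o['t'],np.round(o['position'],4),np.round(o['ee_rot'],3).tolist(),np.round(o['qpos'],2),np.round(o['force'],1))
im=capture('wrist');cv2.imwrite('pics/w1.png',im[:,:,::-1]);c=calibration('wrist')
u=np.array([-.599,.062,.798]);g=np.array([.5065,.180,.135])
print('proj grip,butt,mouth',proj(c,[g,g+.036*u,g-.064*u]).round(1))
for t in ('pen','dock'): print(t,[(round(float(d['conf']),2),np.round(d['point']).tolist(),int(d['mask'].sum())) for d in trace(t,'wrist')][:3])
```

```text
2.75 [0.3869 0.1932 0.2953] [[0.101, 0.6, -0.794], [0.995, -0.061, 0.081], [-0.0, -0.798, -0.603]] [-0.9   0.1   0.05  2.36  1.12  0.57 -0.32] [0.4 0.1 0.3]
proj grip,butt,mouth [[278.9 201.6]
 [278.9 215.5]
 [279.1 183.9]]
pen [(0.71, [282.0, 202.0], 2390)]
dock [(0.61, [288.0, 133.0], 8014), (0.58, [108.0, 24.0], 7019)]
```

View pics/w1.png

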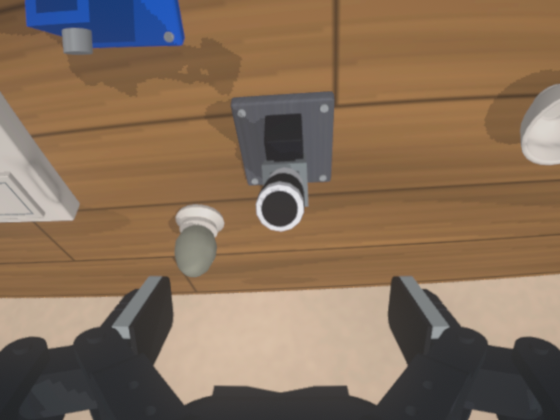

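Run:
```python
from h import *
im=cv2.imread('pics/w1.png')
cv2.imwrite('pics/crop2.png',cv2.resize(im[85:235,220:345],None,fx=4,fy=4,interpolation=cv2.INTER_CUBIC))
c,s,d=calibration('wrist'),calibration('scene'),calibration('side')
for p in ((234,99),(332,93),(330,181),(249,187)):
    o,v=ray(c,p);print((o+v*(.014-o[2])/v[2]).round(4))
print('butt',tri([(c,(279.7,207)),(s,(322.2,152.5)),(d,(218.8,153.3))]))
```

```text
[0.4988 0.1379 0.014 ]
[0.5013 0.2299 0.014 ]
[0.6253 0.2284 0.014 ]
[0.6265 0.1309 0.014 ]
butt (array([0.48142574, 0.18446448, 0.15934331]), [np.float64(1.3), np.float64(1.3), np.float64(1.1)])
```

View pics/crop2.png

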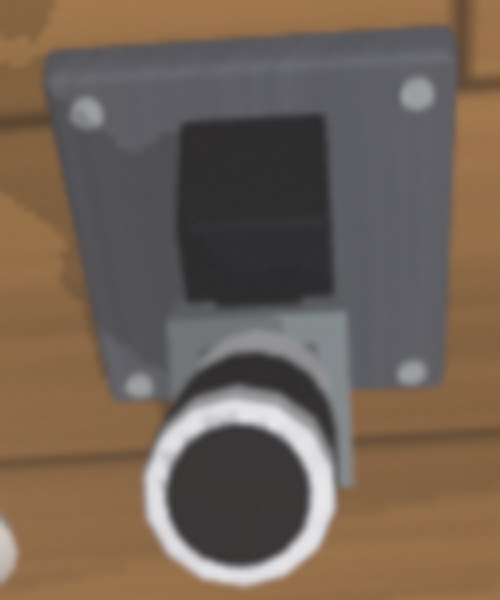

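Run:
```python
from h import *
c,s,d=calibration('wrist'),calibration('scene'),calibration('side')
q=[]
for p in ((241.8,113.3),(324.3,108.5),(323,178.3),(254.8,181.5)):
    o,v=ray(c,p);q.append(o+v*(.015-o[2])/v[2])
q=np.array(q);print(q.round(4).tolist(),'foot',q.mean(0).round(4),'xdir',(q[2]+q[3]-q[0]-q[1]).round(4),'ydir',(q[1]+q[2]-q[0]-q[3]).round(4))
o,v=ray(c,(285,185));m=o+v*(.085-o[2])/v[2];print('mouth wrist',m)
B,e=tri([(c,(280,206.8)),(s,(322.2,152.5)),(d,(218.8,153.3))]);M,e2=tri([(c,(285,185)),(s,(329.7,184)),(d,(243,169.7))])
print(B,M,e,e2)
v=B-M;n=np.linalg.norm(v);print(n,v/n,np.degrees(np.arccos(v[2]/n)),'yaw',np.degrees(np.arctan2(v[1],v[0])))
```

```text
[[0.5155, 0.1424, 0.015], [0.5177, 0.2225, 0.015], [0.6186, 0.2201, 0.015], [0.6162, 0.1397, 0.015]] foot [0.567  0.1812 0.015 ] xdir [ 0.2015 -0.0052  0.    ] ydir [0.0046 0.1605 0.    ]
mouth wrist [0.54548084 0.18142719 0.085     ]
[0.48140123 0.18458747 0.15924246] [0.54533523 0.18044118 0.08444641] [np.float64(1.2), np.float64(1.2), np.float64(1.0)] [np.float64(1.1), np.float64(0.9), np.float64(1.3)]
0.0984845003945157 [-0.64917823  0.04210089  0.75947031] 40.582476491247235 yaw 176.28941641096904
```

Run:
```python
from h import *
from scipy.optimize import least_squares
C=[calibration(n) for n in('wrist','scene','side')]
obs=[(0,.1,(280,206.8)),(1,.1,(322.2,152.5)),(2,.1,(218.8,153.3)),(1,.064,(324.5,164.5)),(2,.064,(229.3,160.3)),(0,0,(285,185)),(1,0,(329.7,184)),(2,0,(243,169.7))]
def U(l,w): l,w=np.radians([l,w]);return np.array([np.sin(l)*np.cos(w),np.sin(l)*np.sin(w),np.cos(l)])
def f(p): return np.concatenate([(proj(C[i],p[:3]+t*U(*p[3:]))[0]-q)*(.7 if i==0 else 1) for i,t,q in obs])
r=least_squares(f,[.546,.181,.085,37,178]);print(r.x.round(4),r.fun.round(1).reshape(-1,2).tolist())
for l in (37,39,41):
    g=lambda p:f([*p[:3],l,p[3]]);k=least_squares(g,[.546,.181,.085,178]);print(l,k.x.round(4),k.cost)
```

```text
[5.468000e-01 1.809000e-01 8.330000e-02 4.076080e+01 1.777656e+02] [[0.1, 0.1], [-0.7, 0.0], [0.6, 0.4], [0.2, -0.2], [-1.1, -0.8], [-0.3, -0.2], [0.5, 0.8], [0.2, -0.3]]
37 [5.440000e-01 1.814000e-01 8.040000e-02 1.781936e+02] 11.530746474610659
39 [5.455000e-01 1.811000e-01 8.190000e-02 1.779663e+02] 4.123501251535746
41 [5.470000e-01 1.809000e-01 8.350000e-02 1.777383e+02] 2.0689074448584583
```

Run:
```python
from h import *
u=np.array([-.6356,.0244,.7716]);g=np.array([.5053,.1826,.1339]);R=rot(u,[.038,1,0])
go(g+.16*u,R);go(g+.054*u,R)
```

```text
shift cm [-0.56  4.06  0.91] turn deg [-2.43 -2.79 -2.22]
shift cm [-0.13 14.64  0.47] turn deg [-2.43 -2.79 -2.22]
```

Emit:
send_rows(motion=[0,-0.3,2,0.5,-1.2,-1.4,-1.1,0,-0.6,4.1,0.9,-2.4,-2.8,-2.2,0,-0.6,4.1,0.9,-2.4,-2.8,-2.2,0,-0.4,6.2,0.8,-2.4,-2.8,-2.2,0,-0.4,8.3,0.7,-2.4,-2.8,-2.2,0,-0.3,10.4,0.6,-2.4,-2.8,-2.2,0,-0.2,12.5,0.6,-2.4,-2.8,-2.2,0,-0.1,14.6,0.5,-2.4,-2.8,-2.2,0,-0.1,14.6,0.5,-2.4,-2.8,-2.2,0,-0.1,14.6,0.5,-2.4,-2.8,-2.2])

```text
t: 4.15
position: [0.4702, 0.1829, 0.1761]
ee_rot: [[0.04, 0.636, -0.771], [0.999, -0.027, 0.03], [-0.002, -0.772, -0.636]]
force: [-1.1, -0.5, -0.4]
opening: 0.0856
```

Run:
```python
from h import *
o=get_obs();print(o['t'],np.round(o['position'],4),np.round(o['ee_rot'],3).tolist(),np.round(o['force'],1))
W=capture('wrist');S=capture('side')
cv2.imwrite('pics/w2.png',np.vstack([W[150:420,:,::-1],cv2.resize(S[110:210,160:320,::-1],(560,350),interpolation=cv2.INTER_CUBIC)])[:600])
```

```text
4.15 [0.4702 0.1829 0.1761] [[0.04, 0.636, -0.771], [0.999, -0.027, 0.03], [-0.002, -0.772, -0.636]] [-1.1 -0.5 -0.4]
```

View pics/w2.png

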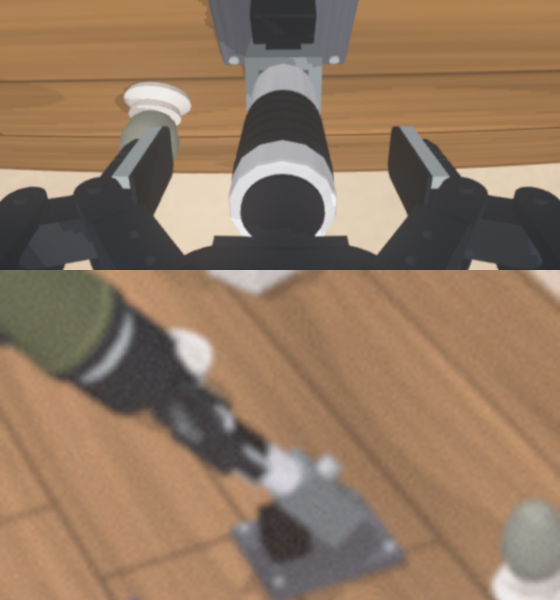

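Run:
```python
from h import *
o=get_obs();R=np.array(o['ee_rot']);p=np.array(o['position']);c=calibration('wrist')
for z in (-.006,0,.006): print(z,[proj(c,p+R@[0,a,z])[0].round(1).tolist() for a in (.018,.054,.118)])
```

```text
-0.006 [[282.9, 382.4], [282.2, 316.0], [281.6, 252.0]]
0 [[282.9, 365.7], [282.2, 302.1], [281.6, 241.6]]
0.006 [[283.0, 348.2], [282.3, 287.8], [281.6, 231.0]]
```

Emit:
send_rows(motion=[1,0,0,0.1,0,0,0,1,0,0,0.1,0,0,0,1,0,0,0.1,0,0,0,1,0,0,0.1,0,0,0,1,0,0,0.1,0,0,0,1,0,0,0.1,0,0,0,1,0,0,0.1,0,0,0,1,0,0,0.1,0,0,0,1,0,0,0.1,0,0,0,1,0,0,0.1,0,0,0])

```text
t: 5.5
position: [0.4694, 0.1832, 0.175]
ee_rot: [[0.038, 0.635, -0.771], [0.999, -0.025, 0.029], [-0.001, -0.772, -0.636]]
force: [-3.3, 1.7, 4.9]
opening: 0.0311
```

Emit:
send_rows(motion=[1,0,-0.3,0,0,0,0,1,0,-0.6,0,0,0,0,1,0,-0.9,0,0,0,0,1,0,-1.2,0,0,0,0,1,0,-1.5,0,0,0,0,1,0,-1.8,0,0,0,0,1,0,-2.1,0,0,0,0,1,0,-2.4,0,0,0,0,1,0,-2.7,0,0,0,0,1,0,-3,0,0,0,0])

```text
t: 6.75
position: [0.4502, 0.1836, 0.1982]
ee_rot: [[0.039, 0.635, -0.771], [0.999, -0.026, 0.029], [-0.002, -0.772, -0.636]]
force: [-0.3, 0.5, -2.5]
opening: 0.0308
```

Run:
```python
from h import *
o=get_obs();print(o['t'],np.round(o['force'],1),o['opening'])
print('tool force',(np.array(o['ee_rot']).T@o['force']).round(1))
W=capture('wrist');S=capture('side')
cv2.imwrite('pics/w3.png',np.vstack([W[150:420,:,::-1],cv2.resize(S[110:210,160:320,::-1],(560,330),interpolation=cv2.INTER_CUBIC)])[:600])
```

```text
6.75 [-0.3  0.5 -2.5] 0.03081853123470025
tool force [0.5 1.7 1.8]
```

View pics/w3.png

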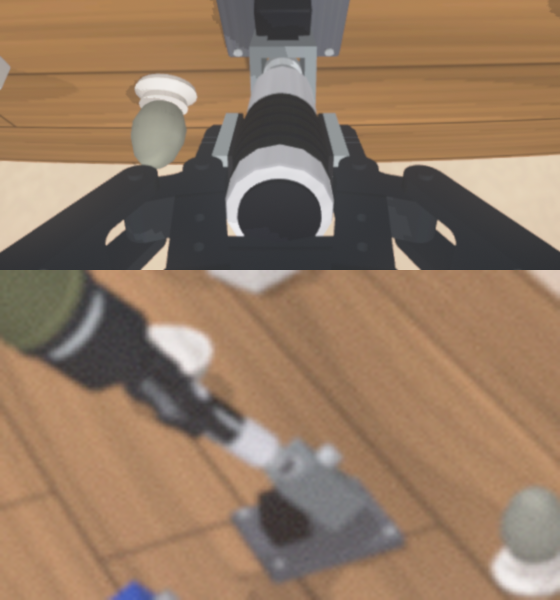

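Emit:
send_rows(motion=[1,0,-0.6,0,0,0,0,1,0,-1.2,0,0,0,0,1,0,-1.8,0,0,0,0,1,0,-2.4,0,0,0,0,1,0,-3,0,0,0,0,1,0,-3.6,0,0,0,0,1,0,-4.2,0,0,0,0,1,0,-4.8,0,0,0,0,1,0,-5.4,0,0,0,0,1,0,-6,0,0,0,0])

```text
t: 8.1
position: [0.412, 0.1851, 0.2445]
ee_rot: [[0.039, 0.635, -0.772], [0.999, -0.026, 0.029], [-0.002, -0.772, -0.636]]
force: [-0.0, -0.3, -1.9]
opening: 0.0308
```

Run:
```python
from h import *
o=get_obs();print(o['t'],np.round(o['position'],4),np.round(o['force'],1),o['opening'])
W=capture('wrist');S=capture('side')
cv2.imwrite('pics/w4.png',np.vstack([W[150:420,:,::-1],cv2.resize(S[110:210,160:320,::-1],(560,330),interpolation=cv2.INTER_CUBIC)])[:600])
go([.457,-.168,.30],rot([0,0,1],[-.3,1,0]))
go([.457,-.168,.30],rot([0,0,1],[.3,1,0]))
print(o['qpos'].round(2) if hasattr(o['qpos'],'round') else o['qpos'])
```

```text
8.1 [0.412  0.1851 0.2445] [-0.  -0.3 -1.9] 0.030795152748839115
shift cm [-35.12  -0.5   -8.02] turn deg [ 39.11 -18.15  -6.58]
shift cm [-35.12  -0.5   -8.02] turn deg [39.28 13.91  4.92]
[-0.9   0.23  0.15  2.46  1.69  0.45 -0.81]
```

View pics/w4.png

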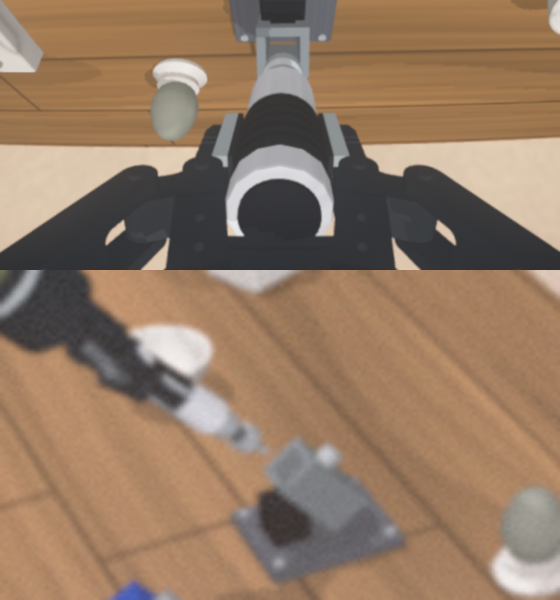

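Run:
```python
from h import *
go([.45,.18,.37],rot([0,0,1],[.04,1,0]))
```

```text
shift cm [ -0.39  -7.24 -10.91] turn deg [39.48  0.08 -0.04]
```

Emit:
send_rows(motion=[1,0,-0.8,-1.2,2,0,0,1,-0.1,-1.6,-2.4,6,0,0,1,-0.1,-2.4,-3.6,11,0,0,1,-0.2,-3.2,-4.9,16,0,0,1,-0.2,-4.1,-6.1,21,0,0,1,-0.3,-4.9,-7.3,26,0,0,1,-0.3,-5.7,-8.5,31,0,0,1,-0.4,-6.5,-9.7,36,0,0,1,-0.4,-7.2,-10.9,39.5,0,0,1,-0.4,-7.2,-10.9,39.5,0,0])

```text
t: 9.45
position: [0.4517, 0.1793, 0.3691]
ee_rot: [[0.041, 0.0, -0.999], [0.999, -0.002, 0.041], [-0.002, -1.0, -0.0]]
force: [0.7, -0.7, -1.8]
opening: 0.0306
```

Run:
```python
from h import *
o=get_obs();print(np.round(o['qpos'],2))
go([.457,-.168,.35],rot([0,0,1],[.2,1,0]))
```

```text
[-0.42  0.23 -0.01  1.74  0.    1.17  1.1 ]
shift cm [-34.68   1.99  -1.96] turn deg [ 0.02  8.95 -0.13]
```

Emit:
send_rows(motion=[1,-3.5,0.2,-0.2,0,1,0,1,-7.5,0.4,-0.4,0,2,0,1,-12,0.6,-0.6,0,3,0,1,-16.5,0.8,-0.9,0,4,0,1,-21,1,-1.2,0,5,0,1,-25.5,1.3,-1.5,0,6,0,1,-30,1.6,-1.7,0,7,0,1,-33.5,1.8,-1.9,0,8,0,1,-34.7,2,-2,0,9,0,1,-34.7,2,-2,0,9,0])

```text
t: 10.7
position: [0.4564, -0.1674, 0.3491]
ee_rot: [[0.196, -0.002, -0.981], [0.981, -0.002, 0.196], [-0.002, -1.0, 0.001]]
force: [-0.2, 0.7, -1.8]
opening: 0.0307
```

Run:
```python
from h import *
o=get_obs();p=np.array(o['position']);print(o['t'],p.round(4),np.round(o['ee_rot'],3).tolist())
W=capture('wrist');S=capture('side');A=capture('scene')
cs,ca=calibration('side'),calibration('scene')
T=p-[0,0,.182];X=[T,p-[0,0,.018],[.4567,-.1677,.038]]
a=proj(ca,X).round(1);b=proj(cs,X).round(1);print(a.tolist(),b.tolist(),proj(calibration('wrist'),X).round(1).tolist())
ax,ay=int(a[0][0])-40,int(a[0][1])-50;bx,by=int(b[0][0])-40,int(b[0][1])-50
print('off',ax,ay,bx,by)
cr=lambda m,x,y:cv2.resize(m[y:y+120,x:x+80,::-1],(400,600),interpolation=cv2.INTER_CUBIC)
cv2.imwrite('pics/f1.png',np.hstack([cr(A,ax,ay),cr(S,bx,by)]));cv2.imwrite('pics/wf.png',W[:,:,::-1])
```

```text
10.7 [ 0.4564 -0.1674  0.3491] [[0.196, -0.002, -0.981], [0.981, -0.002, 0.196], [-0.002, -1.0, 0.001]]
[[205.7, 187.0], [196.6, 143.1], [211.6, 215.6]] [[267.6, 232.0], [264.9, 174.5], [269.5, 270.7]] [[279.2, 208.7], [277.3, 362.4], [279.4, 175.4]]
off 165 137 227 182
```

View pics/f1.png

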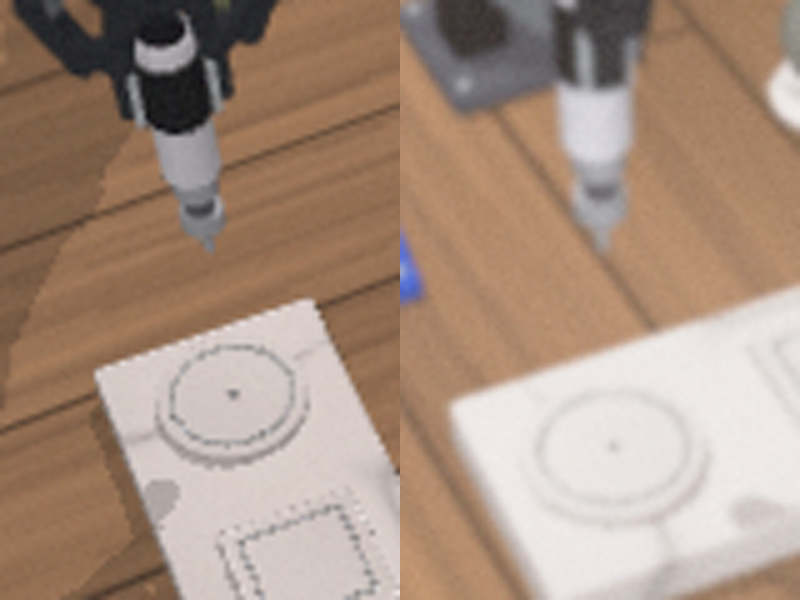

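Run:
```python
from h import *
s,d,w=calibration('scene'),calibration('side'),calibration('wrist')
print('tip',tri([(s,(207,187)),(d,(267.4,232))]));print('sh',tri([(s,(202.6,173)),(d,(266.4,213.6))]))
p=np.array(get_obs()['position'])
for h in (.018,.118,.160,.182): print(h,proj(w,p-[0,0,h])[0].round(1))
im=cv2.imread('pics/wf.png')
cv2.imwrite('pics/wf2.png',cv2.resize(im[120:400,200:360],None,fx=2.1,fy=2.1,interpolation=cv2.INTER_CUBIC))
```

```text
tip (array([ 0.45686154, -0.16435986,  0.16483899]), [np.float64(0.7), np.float64(0.7)])
sh (array([ 0.45571703, -0.1675888 ,  0.22299819]), [np.float64(0.2), np.float64(0.2)])
0.018 [282.4 364.5]
0.118 [281.5 241.5]
0.16 [281.4 218.5]
0.182 [281.3 209.3]
```

View pics/wf2.png

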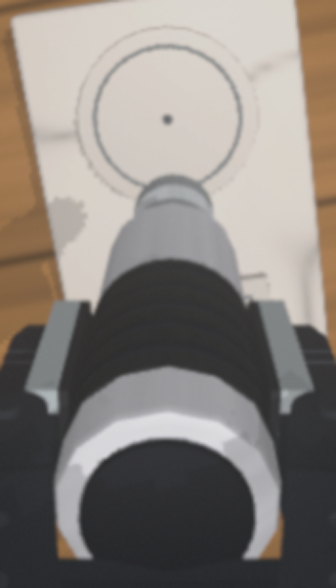

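Emit:
send_rows(motion=[1,0,0.8,0,0,0,0.3,1,0,2,0,0,0,0.6,1,0,3.2,0,0,0,0.9,1,0,4.4,0,0,0,1.2,1,0,5.6,0,0,0,1.2,1,0,6.6,0,0,0,1.2,1,0,7.4,0,0,0,1.2,1,0,7.8,0,0,0,1.2,1,0,7.8,0,0,0,1.2,1,0,7.8,0,0,0,1.2])

```text
t: 12.1
position: [0.457, -0.168, 0.272]
ee_rot: [[0.195, -0.004, -0.981], [0.981, -0.023, 0.195], [-0.023, -1.0, -0.0]]
force: [-0.1, 0.3, -1.4]
opening: 0.0308
```

Run:
```python
from h import *
o=get_obs();p=np.array(o['position']);R=np.array(o['ee_rot']);print(o['t'],p.round(4),R.round(3).tolist())
S=capture('side');A=capture('scene');cs,ca=calibration('side'),calibration('scene')
X=[p-[0,0,h] for h in(.182,.118,.018)]+[[.4567,-.1677,.038]]
a=proj(ca,X).round(1);b=proj(cs,X).round(1);print(a.tolist(),b.tolist())
ax,ay=int(a[0][0])-30,int(a[0][1])-60;bx,by=int(b[0][0])-30,int(b[0][1])-60
print('off',ax,ay,bx,by)
cr=lambda m,x,y:cv2.resize(m[y:y+100,x:x+66,::-1],(396,600),interpolation=cv2.INTER_CUBIC)
cv2.imwrite('pics/f2.png',np.hstack([cr(A,ax,ay),cr(S,bx,by)]))
```

```text
12.1 [ 0.457 -0.168  0.272] [[0.195, -0.004, -0.981], [0.981, -0.023, 0.195], [-0.023, -1.0, -0.0]]
[[209.2, 204.8], [206.2, 190.3], [201.0, 165.2], [211.6, 215.6]] [[269.0, 255.7], [268.1, 236.2], [266.6, 202.8], [269.5, 270.7]]
off 179 144 239 195
```

View pics/f2.png

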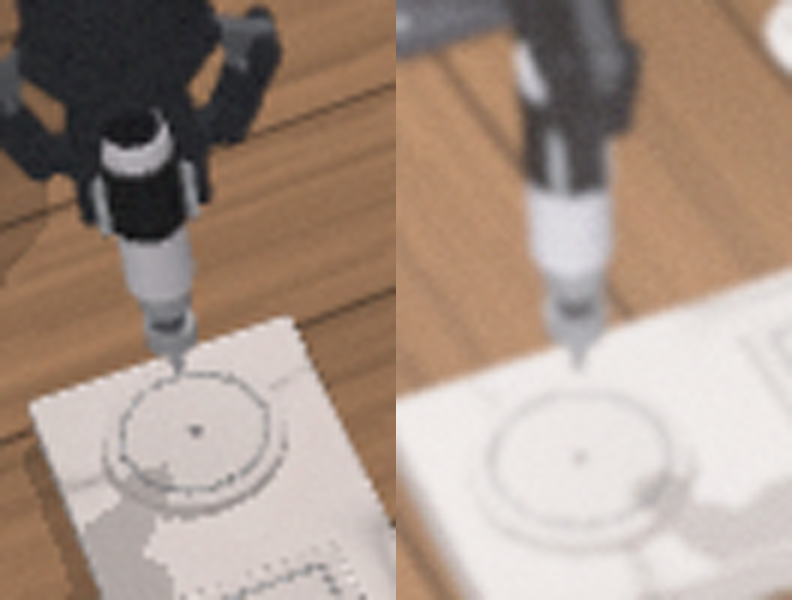

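Run:
```python
from h import *
s,d=calibration('scene'),calibration('side')
print('tip',tri([(s,(208.7,205.9)),(d,(269.3,256.3))]));print('dot',tri([(s,(211.5,215.8)),(d,(269.7,271.2))]))
```

```text
tip (array([ 0.45782489, -0.16962271,  0.08816815]), [np.float64(1.1), np.float64(1.1)])
dot (array([ 0.45668283, -0.16818774,  0.03690518]), [np.float64(0.3), np.float64(0.3)])
```

```bash
python3 -c "
from station import *
print(hand_in());o=get_obs();print(o['t'],o['position'],o['opening'])"
```

```text
the job is handed in; nothing more can be done
None
the job is handed in; nothing more can be done
```

I pulled the pen out of the grey dock along its own axis and past the catch. I then turned it plumb, carried it over the slab and handed in while still holding it above the round blank.

**Final position:** the last two-view measurement put the point about 2 mm sideways from the centre dot. It was 50–51 mm above the dot. The last arm reading was at 12.1 s, and the pen was still gripped at a 31 mm opening.

**Tilt:** the gripped pen first showed about 1° of tilt (the two estimates were 1° and 3°). I corrected by 1.2°, and afterwards the pen lined up with plumb to within about a pixel in both views.

**Start lean:** I measured the pen leaning about 40° in the dock, against the 37° stated. I grasped it at 39.5°.

**Pull force:** the readings I saw after each pull stayed around 2 N. I did not see the catch's peak, as the reading comes only at the end of a move.

**Not checked:** I did not look again at the egg, brush and bowl at the end. The tool's path kept clear of them.

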